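# Close up the pickling pot in its clamp stand

### The job

Set the round-bottomed terracotta pot gently and upright into the dish of the clamp stand, then seat the funnel-bottomed steel plug lid, just as gently, squarely in the pot's mouth. After that swing the hold-down arm fully in over the lid and turn the cam on top of the post clockwise as far as it goes, so that the lid is clamped; leave the other things on the slab where they are.

Things in the scene. Friction and masses are not known exactly. Their poses are not given: they have to be found in the camera images.
- stand: Clamp stand fixed to the slab: wooden board 220 x 120 x 18 mm with a conical wooden dish near one end and a steel post 140 mm away. Origin: underside, on the dish's axis. z up; x points from the dish to the post (usually away from the robot), y to the left of that.
- dish (a point): Centre of the dish's rim, 52 mm above the slab. The dish is a hollow cone: 84 mm wide inside at the rim, narrowing to 24 mm 34 mm lower; outside 104 mm wide.
- pot: Loose terracotta pot, 0.5 kg, 135 mm tall: rounded, tapering base with a flat foot only 36 mm across, belly 96 mm wide at 44 mm height, then a straight neck 58 mm across from 83 to 135 mm height (grip it there; the shoulder spreads out below 83 mm). Origin: centre of the foot, z up the axis. Seated in the dish its foot is about 29 mm above the slab (origin 23 mm below point dish).
- mouth (a point): Centre of the pot's rim, 135 mm above its foot, z along the pot's axis. The mouth is a hollow cone 52 mm wide at the rim, narrowing to about 24 mm 14 mm lower.
- lid: Loose stainless steel plug lid, 0.15 kg, 58 mm tall: its underside tapers like a funnel from 49 mm wide to a flat 18 mm foot, over that a thin rim 76 mm across at 18 to 21 mm height, domed to 27 mm, and a round steel knob 26 mm across from 27 to 58 mm height (grip it there). Origin: centre of the foot, z up. Seated in the pot's mouth its foot is about 119 mm above the pot's foot (16 mm below point mouth) and its rim stands about 2 mm clear of the pot.
- lid_top (a point): Centre of the flat top of the lid's knob, 58 mm above its foot; about 207 mm above the slab when all is seated.
- hold_arm (a joint): Swing of the steel hold-down arm round the stand's post, rad. 0 = over the dish, against its stop; positive = swung aside to the stand's +y side, turning clockwise seen from above as it opens (up to 1.7). It stays where it is left (friction 0.08 N m). The arm is 140 mm long from the post's axis, 20 mm wide, its top 250 mm above the slab.
- peg_grip (a point): Point on the upright wooden handle peg at the arm's free end, 140 mm from the post's axis: peg 16 mm across, 45 mm high, standing on the arm; this point is 26 mm above the peg's foot, 276 mm above the slab. Push or pinch the peg to swing the arm.
- plunger: Rubber foot, 26 mm across, 10 mm high, sprung (700 N/m, 12 mm travel) under the free end of the arm, straight below the peg. Origin: centre of its lower face, 212 mm above the slab while the cam is off, so it clears the seated lid by about 5 mm.
- cam (a joint): Quarter-turn cam on top of the post, rad: 0 = off as found, 1.5 = fully on against its stop. It turns clockwise seen from above; turning it draws the whole arm down 14 mm (in proportion), which presses the rubber foot on the lid with about 4 to 5 N. It stays where it is left; about 0.13 N m turns it.
- cam_grip (a point): Grip point of the cam's handle, on the post's axis, 292 mm above the slab. The handle is a wooden bar 62 mm long, 14 mm thick, standing from 268 to 308 mm above the slab. This frame's x runs along the bar and y across its thickness, z up. Off, the bar stands across the board (its x is 1.5 rad anticlockwise from the stand's x); fully on, it lies along the board.
- basin: Bystander, leave alone: round red plastic basin, 160 mm across, 75 high. Origin: centre of its underside.
- jar: Bystander, leave alone: glass jar, 68 mm across, 100 high, capped tight. Origin: centre of its underside.
- spoon: Bystander, leave alone: bamboo spoon, 190 mm long, lying flat. Origin: centre of its underside.
- pan_lid: Bystander, leave alone: flat-bottomed steel pan lid, 100 mm across, 36 high with a black knob; not the pot's lid. Origin: centre of its underside.
- mug: Bystander, leave alone: white mug, 76 mm across, 80 high. Origin: centre of its underside.
- flowerpot: Bystander, leave alone: open flat-bottomed terracotta flower pot, 100 mm across, 85 high. Origin: centre of its underside.
- stone: Bystander, leave alone: grey whetstone block 110 x 55 x 40 mm. Origin: centre of its underside.

How it is judged:
On the way, in this order (a step that is already met when the one before it is completed fails the run):
1. the pot sits centred and upright in the dish, let go (horizontal distance between pot and dish below 0.005 m and z of pot in the frame of stand below 0.0335 m and angle between pot's own z axis and vertical below 0.07 rad and contact force between the fingers and pot below 0.2 N), for 0.2 s.
2. the lid is seated in the mouth of the pot in the dish, let go (horizontal distance between pot and dish below 0.005 m and z of pot in the frame of stand below 0.0335 m and angle between pot's own z axis and vertical below 0.07 rad and horizontal distance between lid and mouth below 0.005 m and z of lid in the frame of pot between 0.11 and 0.1225 m and angle between the z axis of lid and the z axis of pot, either way round below 0.1 rad and contact force between the fingers and lid below 0.2 N), for 0.2 s.
3. the hold-down arm is swung in over the seated lid with the cam still off (horizontal distance between pot and dish below 0.005 m and z of pot in the frame of stand below 0.0335 m and angle between pot's own z axis and vertical below 0.07 rad and horizontal distance between lid and mouth below 0.005 m and z of lid in the frame of pot between 0.11 and 0.1225 m and angle between the z axis of lid and the z axis of pot, either way round below 0.1 rad and value of joint hold_arm below 0.1 rad and value of joint cam below 0.4 rad), for 0.1 s.
4. the cam is turned on and the rubber foot presses on the lid (value of joint hold_arm below 0.1 rad and value of joint cam above 1.3 rad and contact force between plunger and lid above 1.5 N), for 0.2 s.
At the end, for the whole second after the job is handed in: Pot in the dish: within 5 mm of its axis, foot under 33.5 mm up, tilt under 0.07 rad. Lid in the mouth: within 5 mm of its axis, foot 110 to 122.5 mm above the pot's foot, in line within 0.10 rad. Arm under 0.10 rad, cam past 1.3 rad, rubber foot pressing the lid over 1.5 N, pot and lid at rest (all of step 4 and horizontal distance between pot and dish below 0.005 m and z of pot in the frame of stand below 0.0335 m and angle between pot's own z axis and vertical below 0.07 rad and horizontal distance between lid and mouth below 0.005 m and z of lid in the frame of pot between 0.11 and 0.1225 m and angle between the z axis of lid and the z axis of pot, either way round below 0.1 rad and linear speed of each of pot, lid below 0.02 m/s); the robot touches nothing.
It fails at once if the pot or the lid is let fall (out of the fingers and faster than 0.4 m/s) ((linear speed of pot above 0.4 m/s and contact force between the fingers and pot below 0.2 N) or (linear speed of lid above 0.4 m/s and contact force between the fingers and lid below 0.2 N)).
It fails at once if the pot is dropped or rammed into the stand (over 60 N) (contact force between pot and stand above 60 N).
It fails at once if a bystander is moved more than 40 mm or the standing ones knocked over (distance of any of basin, jar, spoon, pan_lid, mug, flowerpot, stone from where it was at the start of the episode above 0.04 m or angle between any of basin, jar, pan_lid, mug, flowerpot, stone's own z axis and vertical above 0.5 rad).
It also fails if it takes over 72 s, if anything falls off the work surface, if the arm or the gripper's body presses on something with over 40 N, if the wrist force passes 120 N, or if a joint passes its speed limit or range.

### The arm

A 6-joint arm with a two-finger parallel gripper is mounted at the origin on the work surface. World frame = base frame: x ahead of the robot, y to its left, z up, the work surface at z = 0. Lengths are in m, angles in rad, forces in N, time in s.
With the tool pointing down it reaches from about 0.375 to 0.925 m from the base axis. Payload 5.7 kg.
Tool frame: the origin (TCP) lies between the finger pads; the fingertips stand 17 mm ahead of it and the grasp point (between the pads) lies 2 mm behind it; z points along the fingers, x is the direction in which the jaws open and shut, and the axes are right-handed (so a half turn about z gives the same grasp; the last joint's range is limited). The gripper opens to 85 mm and grips with 20 to 120 N. Pads are 22 mm wide; open, the fingers measure 114 mm over their backs; the gripper's body (76 mm by 85 mm) begins 54 mm behind the grasp point. The pads swing forward as they close: fully open they stand 13 mm farther back than shut.
Start: joints at [1.208, 0.359, 1.51, -0, 1.272, -0.115], TCP at [0.147, 0.582, 0.248] pointing down, gripper open.
Joint ranges: [-2.97, 2.97], [-1.01, 2.36], [0.21, 2.38], [-0.96, 4.11], [0.2, 2.71], [-2.98, 2.98]. Speed limits (rad/s): [2.39, 2.39, 3.14, 3.14, 3.14, 3.14].

### API

Orientations are given as a rotation vector (axis times angle).
In Python, from rig import ctrl gives the robot as it stands. The module is installed in compiled form; this text tells all that it offers.
- The arm moves only by the shell command python3 -m creep 'ROWS'. ROWS is text: rows parted by semicolons, each of 5 numbers parted by spaces: the finger opening in mm, from 0 to 85.4, then the shift along the tool's x, y, z in mm, then the turn about the tool's z in degrees. A call has exactly 5 rows; each row is the pose to reach, as a shift and turn from the pose commanded when the call began, along the tool's axes at that moment; what a row does not reach only later rows make up. A row lasts 1/12 s, in which the tool goes at most 41.7 mm and 7.16 degrees, less where a joint would pass 70% of its speed; a pose out of reach is approached as far as the arm can. A call with a gripper value outside its range is refused whole. The fingers move at their own pace and stop on an object; the grip force is fixed at half the most. Time passes only in rows, so rows that repeat a pose let the fingers close, or fill a call up. It gives the time, the measured TCP pose, the force and the opening at its end, in the units of the state.
- ctrl.observe(): the state, without advancing time (a new reading comes with each control period).
- ctrl.grab_frame(name): name is "side" or "top"; returns a dict with "frame" (420x560x3 uint8, blue, green, red), "fx", "fy", "cx", "cy" (pixels), "k1" (the pictures are not rectified: a ray, as slopes to the right and down, at radius r is drawn at 1 + k1 r^2 times it, then the intrinsics apply), "pose" (4x4, takes a point from camera to world coordinates). Camera axes: x right, y down, z forward; pixel columns grow to the right and rows downward; lengths in m; the calibration is good to about 2 mm. A picture is of the moment at which its call begins. There is no depth.
- ctrl.job_done(): hands the job in, once; it reports no verdict.
The state is a dict: "time_s": time; "q": joint angles; "qd": joint speeds; "effort": joint torques, N m; "tool_pos": TCP position; "orientation": TCP orientation; "ft_force": force on the tool from outside, world axes, zero at the start; "wrist_torque": the same for the moment, N m; "width": opening from 0.0 (shut) to 1.0 (fully open).
Only numpy, scipy, OpenCV 4.12 (cv2) and the standard library are available. Lean on these libraries where they do the work, as an engineer would, in place of code of your own. Each camera call takes 0.05 s, during which the arm holds its last target. There are 200 camera calls.

## Working session

There is one attempt and no reset: what is moved stays moved. The work goes in short steps, Python scripts to look and compute and a shell command to move; the robot and the scene stay as the last step left them, time stands still between calls to the robot, and variables do not carry over. Pictures are saved under pics/ and viewed, about 8 in all and at most 12, crops included, and the job is handed in when it is done.

```bash
mkdir -p pics; cat > h.py <<'E'
from rig import ctrl
import numpy as np, cv2
from scipy.spatial.transform import Rotation as R
def snap(n,f):
    d=ctrl.grab_frame(n); cv2.imwrite('pics/'+f+'.png',d['frame']); np.save('pics/'+f,{k:v for k,v in d.items()},allow_pickle=True); return d
def load(f): return np.load('pics/'+f+'.npy',allow_pickle=True).item()
def KD(d): return np.array([[d['fx'],0,d['cx']],[0,d['fy'],d['cy']],[0,0,1.]]),np.array([d['k1'],0,0,0.])
def ray(d,u,v):
    K,D=KD(d); p=cv2.undistortPoints(np.array([[[u,v]]],float),K,D).ravel(); P=np.array(d['pose']); return P[:3,3],P[:3,:3]@np.array([*p,1])
def atz(d,u,v,z):
    o,r=ray(d,u,v); return o+r*(z-o[2])/r[2]
def proj(d,p):
    K,D=KD(d); P=np.linalg.inv(np.array(d['pose'])); return cv2.projectPoints(np.array(p,float).reshape(-1,3),cv2.Rodrigues(P[:3,:3])[0],P[:3,3],K,D)[0].reshape(-1,2)
def tri(*obs):
    A=np.zeros((3,3));b=np.zeros(3)
    for d,u,v in obs:
        o,r=ray(d,u,v); r=r/np.linalg.norm(r); M=np.eye(3)-np.outer(r,r); A+=M;b+=M@o
    return np.linalg.solve(A,b)
def st():
    s=ctrl.observe(); print(s['time_s'],np.round(s['tool_pos'],4),np.round(s['orientation'],3),np.round(s['q'],2),np.round(s['ft_force'],1),round(s['width'],3)); return s
def to(p,yaw=0):
    s=ctrl.observe(); Rm=R.from_rotvec(s['orientation']).as_matrix(); print('shift mm',np.round(Rm.T@(np.array(p)-s['tool_pos'])*1000,1),'toolx yaw deg',np.degrees(np.arctan2(Rm[1,0],Rm[0,0])).round(1))
E
python3 - <<'E'
from h import *
s=st()
for n in('top','side'):
    d=snap(n,n+'0'); print(n,d['fx'],d['k1'],np.round(d['pose'],3).tolist())
E
```

```text
0.0 [0.1469 0.5811 0.2475] [ 2.478e+00  1.929e+00 -2.000e-03] [ 1.21  0.36  1.51  0.    1.27 -0.12] [ 1.  -0.   0.4] 0.992
top 541.7182374959441 -0.21721642690684062 [[0.089, -0.971, 0.223, 0.212], [-0.996, -0.086, 0.023, -0.021], [-0.003, -0.224, -0.975, 1.531], [0.0, 0.0, 0.0, 1.0]]
side 513.6508823288624 -0.15547226370654632 [[0.759, -0.51, 0.405, 0.001], [-0.651, -0.575, 0.496, -0.602], [-0.02, -0.64, -0.768, 1.119], [0.0, 0.0, 0.0, 1.0]]
```

View pics/top0.png

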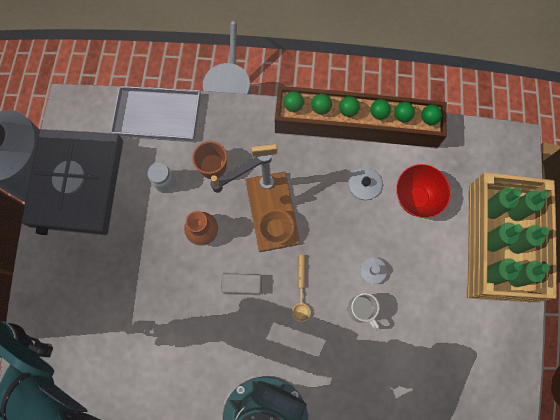

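View pics/side0.png

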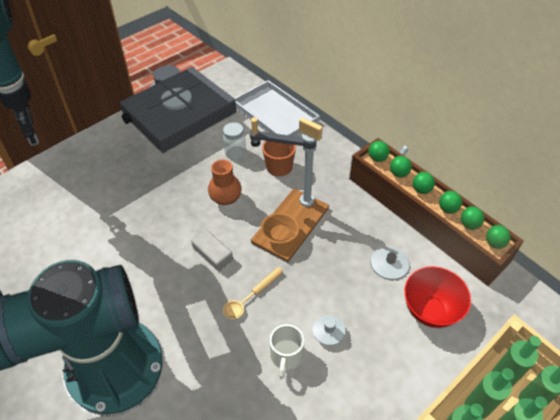

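Top view: pot about (200,226), dish (277,228), cam (264,150), peg (215,180), lid (374,270). Side view: pot (224,180), dish (282,230), lid (329,328). I'll enlarge these areas for exact pixels.

```bash
python3 - <<'E'
from h import *
def crop(f,x,y,w,h,s):
    im=cv2.imread(f'pics/{f}.png')[y:y+h,x:x+w]; im=cv2.resize(im,None,fx=s,fy=s,interpolation=cv2.INTER_CUBIC)
    for i in range(0,w,20): cv2.putText(im,str(x+i),(i*s,8),0,.3,(0,255,255)); cv2.line(im,(i*s,0),(i*s,h*s),(255,255,0),1) if 0 else cv2.line(im,(i*s,9),(i*s,14),(0,255,255),1)
    for i in range(0,h,20): cv2.putText(im,str(y+i),(0,i*s+4),0,.3,(0,255,255)); cv2.line(im,(22,i*s),(28,i*s),(0,255,255),1)
    return im
a=crop('top0',180,135,130,120,4); b=crop('top0',345,240,60,60,4)
im=np.zeros((480,760,3),np.uint8); im[:480,:520]=a; im[:240,520:]=b; cv2.imwrite('pics/c1.png',im)
a=crop('side0',200,110,140,150,4)[:600]; b=crop('side0',300,305,60,50,4)
im=np.zeros((600,800,3),np.uint8); im[:,:560]=a; im[:200,560:]=b; cv2.imwrite('pics/c2.png',im)
E
```

```text
(no output)
```

View pics/c1.png

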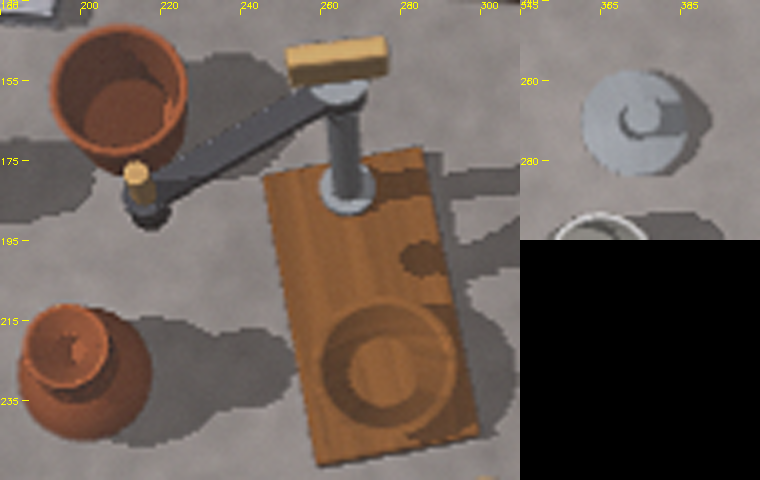

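View pics/c2.png

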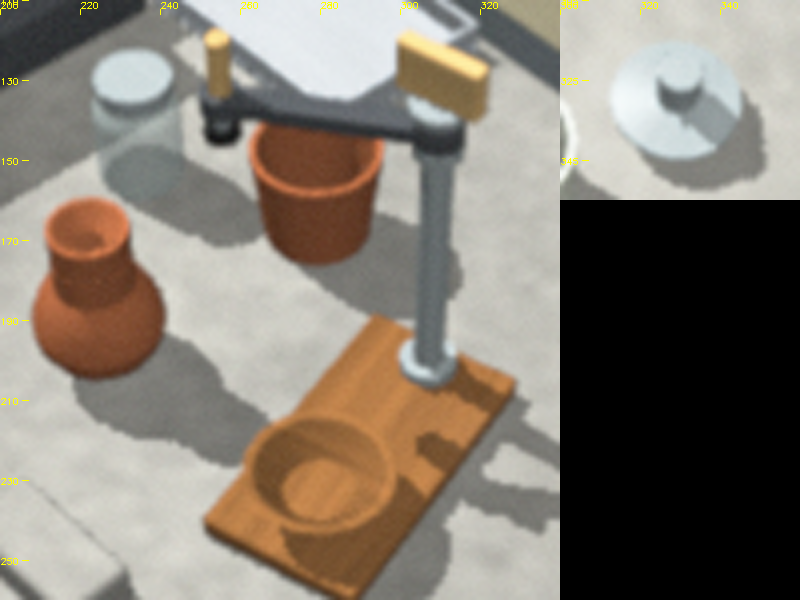

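```bash
python3 - <<'E'
from h import *
t=load('top0');s=load('side0')
for n,a,b,z in[('mouth',(196.5,221.5),(222,167.25),.135),('dish',(277,226.75),(280,228.5),.052),('peg',(214.25,178.5),(254.25,119.25),.295),('cam',(264.25,148.75),(310.75,123.25),.308),('lidrim',(373.75,270.5),(328.75,330),.02),('post foot',(267,182),(307,200),.018)]:
    print(n,np.round(tri((t,*a),(s,*b)),4),'top',np.round(atz(t,*a,z)[:2],4),'side',np.round(atz(s,*b,z)[:2],4))
print('knob side',atz(s,330,320.5,.058))
to([0,0,0])
E
```

```text
mouth [0.5081 0.2281 0.1306] top [0.5069 0.2275] side [0.5063 0.2243]
dish [0.5292 0.0155 0.0507] top [0.5294 0.0153] side [0.5282 0.0149]
peg [0.5822 0.1695 0.2938] top [0.5816 0.1694] side [0.5816 0.1683]
cam [0.6635 0.0561 0.3069] top [0.6622 0.0564] side [0.6635 0.0549]
lidrim [ 0.4336 -0.2669  0.0204] top [ 0.4342 -0.2673] side [ 0.4331 -0.2665]
post foot [0.6653 0.0569 0.023 ] top [0.667  0.0571] side [0.6681 0.06  ]
knob side [ 0.43698482 -0.26287771  0.058     ]
shift mm [-5.990e+02  1.000e-01  2.485e+02] toolx yaw deg 75.8
```

```bash
python3 - <<'E'
from h import *
t=load('top0')
print('mug',atz(t,364,306,.08)[:2],'stone',atz(t,241,283,.04)[:2])
to([.5067,.226,.248]); to([.5067,.226,.110])
E
```

```text
mug [ 0.32739665 -0.23681653] stone [0.36491551 0.10043807]
shift mm [-2.560e+02  4.358e+02 -1.000e-01] toolx yaw deg 75.8
shift mm [-255.8  435.9  137.9] toolx yaw deg 75.8
```

```bash

python3 -m creep '85 -17 29 0 0;85 -34 58 0 0;85 -51 87 0 0;85 -68 116 0 0;85 -85 145 0 0'
python3 -m creep '85 -17 29 0 0;85 -34 58 0 0;85 -51 87 0 0;85 -68 116 0 0;85 -85 145 0 0'
python3 -m creep '85 -17 29 0 0;85 -34 58 0 0;85 -51 87 0 0;85 -68 116 0 0;85 -85 145 0 0'
python3 - <<'E'
from h import *
st(); to([.5067,.226,.110])
snap('top','t1')
E
```

```text
time_s: 0.52
tool_pos: [0.2674, 0.4623, 0.2479]
orientation: [2.478, 1.93, -0.001]
ft_force: [0.9, 0.4, 0.0]
width: 0.996
time_s: 0.93
tool_pos: [0.3873, 0.3442, 0.248]
orientation: [-2.479, -1.93, 0.001]
ft_force: [0.6, 1.3, -0.2]
width: 0.993
time_s: 1.35
tool_pos: [0.507, 0.2263, 0.248]
orientation: [-2.479, -1.929, 0.001]
ft_force: [0.2, 1.1, -0.5]
width: 0.997
1.35 [0.507  0.2263 0.248 ] [-2.479e+00 -1.929e+00  1.000e-03] [ 0.3   0.3   1.61  0.    1.24 -1.03] [ 0.2  1.1 -0.5] 0.997
shift mm [-3.00e-01 -1.00e-01  1.38e+02] toolx yaw deg 75.8
```

Tracking is accurate. I'll descend, close and check.

```bash

python3 -m creep '85 0 0 25 0;85 0 0 50 0;85 0 0 75 0;85 0 0 90 0;85 0 0 100 0'
python3 -m creep '85 0 0 10 0;85 0 0 20 0;85 0 0 30 0;85 0 0 38 0;85 0 0 38 0'
python3 -m creep '70 0 0 0 0;66 0 0 0 0;62 0 0 0 0;58 0 0 0 0;54 0 0 0 0'
python3 -m creep '50 0 0 0 0;45 0 0 0 0;45 0 0 0 0;45 0 0 0 0;45 0 0 0 0'
python3 - <<'E'
from h import *
st()
snap('side','s2')
E
```

```text
time_s: 1.82
tool_pos: [0.5047, 0.2273, 0.146]
orientation: [-2.478, -1.929, 0.006]
ft_force: [-0.6, 0.5, -0.5]
width: 0.995
time_s: 2.23
tool_pos: [0.5055, 0.2275, 0.1089]
orientation: [-2.478, -1.929, 0.003]
ft_force: [0.1, -0.5, 0.2]
width: 0.995
time_s: 2.65
tool_pos: [0.507, 0.228, 0.1114]
orientation: [2.478, 1.929, 0.002]
ft_force: [-0.8, -0.3, 4.9]
width: 0.675
time_s: 3.07
tool_pos: [0.507, 0.228, 0.1114]
orientation: [2.478, 1.929, 0.003]
ft_force: [-0.4, 1.1, 4.3]
width: 0.673
3.0667 [0.507  0.228  0.1114] [2.478 1.929 0.003] [ 0.3   0.46  1.75 -0.    0.93 -1.02] [-0.4  1.1  4.3] 0.673
```

```bash

python3 -m creep '45 0 0 -8 0;45 0 0 -25 0;45 -8 -8 -45 0;45 -22 -22 -65 0;45 -38 -37 -84 0'
python3 -m creep '45 -20 6 0 0;45 -50 16 0 0;45 -85 27 0 0;45 -120 37 0 0;45 -143 45 0 0'
python3 -m creep '45 -4 13 0 0;45 -8 28 0 0;45 -13 44 0 0;45 -17 58 0 0;45 -20 66 0 0'
python3 -m creep '45 0 0 0 0;45 0 0 0 0;45 0 0 0 0;45 0 0 0 0;45 0 0 0 0'
python3 - <<'E'
from h import *
st(); to([.5292,.0153,.195])
t=snap('top','t3'); s=snap('side','s3')
a=cv2.resize(t['frame'][170:270,215:325],None,fx=3.6,fy=3.6,interpolation=cv2.INTER_CUBIC);b=cv2.resize(s['frame'][140:250,220:330],None,fx=3.6,fy=3.6,interpolation=cv2.INTER_CUBIC)
im=np.zeros((396,792,3),np.uint8); im[:360,:396]=a; im[:,396:]=b; cv2.imwrite('pics/c3.png',im)
E
```

```text
time_s: 3.53
tool_pos: [0.4609, 0.1999, 0.1953]
orientation: [2.479, 1.93, 0.0]
ft_force: [-0.0, -1.5, -4.1]
width: 0.676
time_s: 3.95
tool_pos: [0.4687, 0.0478, 0.1946]
orientation: [2.478, 1.93, -0.002]
ft_force: [0.2, -0.6, -3.9]
width: 0.673
time_s: 4.37
tool_pos: [0.5304, 0.0141, 0.1946]
orientation: [2.479, 1.929, 0.001]
ft_force: [0.2, 0.5, -3.5]
width: 0.672
time_s: 4.78
tool_pos: [0.5279, 0.0153, 0.1942]
orientation: [-2.478, -1.93, 0.001]
ft_force: [-0.2, 1.0, -3.8]
width: 0.676
4.7833 [0.5279 0.0153 0.1942] [-2.478e+00 -1.930e+00  1.000e-03] [-0.1   0.31  1.73  0.    1.1  -1.43] [-0.2  1.  -3.8] 0.676
shift mm [ 0.3  1.3 -0.8] toolx yaw deg 75.8
```

View pics/c3.png

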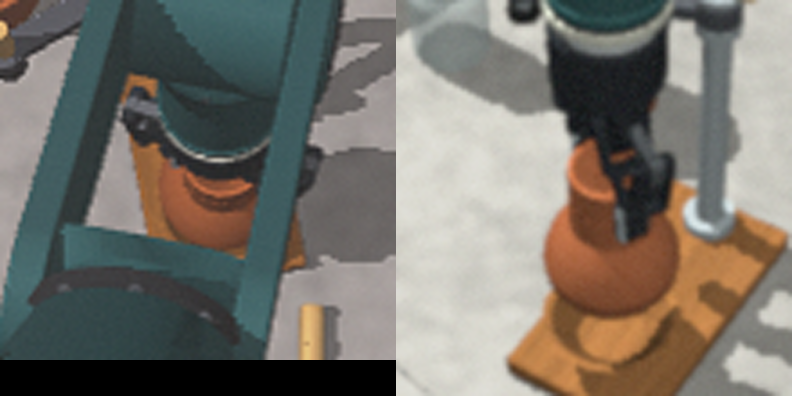

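```bash
python3 - <<'E'
from h import *
s=load('s3')
# silhouette of pot modelled: belly circle r=.048 at z=.127; sphere-ish
from itertools import product
def pts(c,dz):
    prof=[(.018,0),(.032,.01),(.043,.025),(.048,.044),(.043,.062),(.029,.083),(.029,.135)]
    return np.array([[c[0]+r*np.cos(a),c[1]+r*np.sin(a),dz+z] for r,z in prof for a in np.linspace(0,6.28,60)])
p=proj(s,pts((.5279,.0153),.0828)); q=(p-[220,140])*3.6+[396,0]
b=q[180:240]; print('belly',q[:300].min(0),q[:300].max(0)); n=q[-60:]; print('rim',n.min(0),n.max(0))
im=cv2.imread('pics/c3.png')
h=cv2.cvtColor(im[:,396:],cv2.COLOR_BGR2HSV).astype(int)
g=im[:,396:].astype(int)
for y in (230,245,255,265,275):
    m=np.where((g[y,:,2]>90)&(g[y,:,2]-g[y,:,0]>60))[0]+396
    print(y,m.min(),m.max())
m0=load('s2')  # unobstructed initial check
print('model row edges')
hull=cv2.convexHull(q[:300].astype(np.float32)).reshape(-1,2)
for y in (230,245,255,265,275):
    xs=[]
    for i in range(len(hull)):
        a,bb=hull[i],hull[(i+1)%len(hull)]
        if (a[1]-y)*(bb[1]-y)<0: xs.append(a[0]+(bb[0]-a[0])*(y-a[1])/(bb[1]-a[1]))
    print(y,np.round(sorted(xs),1))
E
```

```text
belly [541.23233583 189.39809762] [679.71782304 319.59022736]
rim [564.90887283 132.93714657] [653.37388734 198.69361723]
230 550 782
245 545 783
255 544 774
265 546 767
275 550 760
model row edges
230 [547.9 673.1]
245 [542.5 678.6]
255 [541.2 679.7]
265 [542.6 678.2]
275 [546.4 674.3]
```

```bash

python3 -m creep '45 0 1 12 0;45 0 1 24 0;45 0 1 35 0;45 0 1 43 0;45 0 1 48 0'
python3 -m creep '45 0 0 0.5 0;45 0 0 1 0;45 0 0 1.5 0;45 0 0 2 0;45 0 0 2 0'
python3 -m creep '45 0 0 0.5 0;45 0 0 1 0;45 0 0 1.5 0;45 0 0 2 0;45 0 0 2 0'
```

```text
time_s: 5.3
tool_pos: [0.5296, 0.0151, 0.1458]
orientation: [-2.479, -1.929, -0.001]
ft_force: [0.3, 5.8, 4.5]
width: 0.672
time_s: 5.72
tool_pos: [0.5303, 0.0151, 0.1452]
orientation: [2.479, 1.929, 0.003]
ft_force: [-0.3, 5.6, -0.0]
width: 0.677
time_s: 6.13
tool_pos: [0.5309, 0.0155, 0.144]
orientation: [2.479, 1.929, 0.005]
ft_force: [-0.8, 8.8, 5.7]
width: 0.678
```

```bash

python3 -m creep '45 0.5 0 0 0;45 1 0 0 0;45 1.5 0 0 0;45 2 0 0 0;45 2 0 0 0'
python3 -m creep '45 0 0 0.5 0;45 0 0 1 0;45 0 0 1 0;45 0 0 1 0;45 0 0 1 0'
python3 - <<'E'
from h import *
st();s=snap('side','s4');t=snap('top','t4')
E
```

```text
time_s: 6.55
tool_pos: [0.5309, 0.0166, 0.143]
orientation: [2.478, 1.929, 0.002]
ft_force: [-0.4, 4.3, 4.6]
width: 0.679
time_s: 6.97
tool_pos: [0.531, 0.017, 0.1419]
orientation: [2.479, 1.929, 0.003]
ft_force: [0.4, 6.7, 6.4]
width: 0.677
6.9667 [0.531  0.017  0.1419] [2.479 1.929 0.003] [-0.1   0.38  1.78  0.    0.98 -1.42] [0.4 6.7 6.4] 0.677
```

```bash

python3 -m creep '45 0.5 0 0 0;45 1 0 0 0;45 1.5 0 0 0;45 1.5 0 0.5 0;45 1.5 0 1 0'
python3 -m creep '45 0 0 0 0;45 0 0 0 0;45 0 0 0 0;45 0 0 0 0;45 0 0 0 0'
```

```text
time_s: 7.48
tool_pos: [0.5311, 0.018, 0.1408]
orientation: [2.479, 1.929, 0.002]
ft_force: [-1.1, 3.9, 9.4]
width: 0.677
time_s: 7.9
tool_pos: [0.5311, 0.018, 0.1408]
orientation: [2.479, 1.929, 0.002]
ft_force: [-1.0, 4.8, 7.3]
width: 0.674
```

```bash

python3 -m creep '59 0 0 0 0;62 0 0 0 0;66 0 0 0 0;75 0 0 0 0;85 0 0 0 0'
python3 -m creep '85 0 0 0 0;85 0 0 0 0;85 0 0 -10 0;85 0 0 -25 0;85 0 0 -50 0'
python3 -m creep '85 0 0 -30 0;85 -20 -10 -60 0;85 -50 -30 -60 0;85 -85 -50 -60 0;85 -120 -60 -60 0'
python3 - <<'E'
from h import *
st()
t=snap('top','t5'); s=snap('side','s5')
a=cv2.resize(t['frame'][170:270,215:325],None,fx=3.6,fy=3.6,interpolation=cv2.INTER_CUBIC);b=cv2.resize(s['frame'][140:250,220:330],None,fx=3.6,fy=3.6,interpolation=cv2.INTER_CUBIC)
im=np.zeros((396,792,3),np.uint8); im[:360,:396]=a; im[:,396:]=b; cv2.imwrite('pics/c5.png',im)
E
```

```text
time_s: 8.32
tool_pos: [0.5302, 0.0174, 0.1399]
orientation: [-2.479, -1.93, 0.002]
ft_force: [0.4, 0.3, 0.4]
width: 0.988
time_s: 8.73
tool_pos: [0.5289, 0.0179, 0.1896]
orientation: [-2.477, -1.928, 0.005]
ft_force: [0.0, 0.1, 0.5]
width: 0.995
time_s: 9.15
tool_pos: [0.4408, -0.0838, 0.2516]
orientation: [2.476, 1.932, -0.0]
ft_force: [0.8, -1.1, 0.1]
width: 0.997
9.15 [ 0.4408 -0.0838  0.2516] [ 2.476  1.932 -0.   ] [-0.34  0.13  1.82 -0.    1.19 -1.67] [ 0.8 -1.1  0.1] 0.997
```

View pics/c5.png

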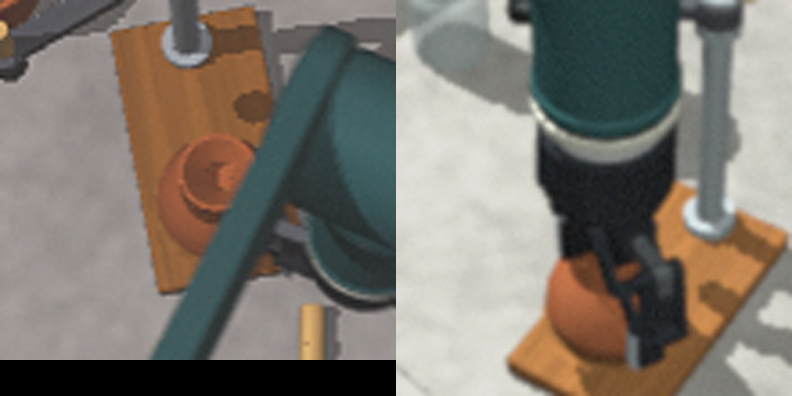

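```bash

python3 -m creep '85 -35 8 0 0;85 -72 16 0 0;85 -110 24 0 0;60 -145 32 0 0;60 -176 38 0 0'
python3 -m creep '60 0 0 30 0;60 0 0 60 0;60 0 0 90 0;60 0 0 115 0;60 0 0 115 0'
python3 - <<'E'
from h import *
st(); to([.4345,-.2665,.048])
t=snap('top','t6'); s=snap('side','s6')
print(proj(s,[.4345,-.2665,.058]),proj(t,[.4345,-.2665,.058]))
a=cv2.resize(t['frame'][220:320,320:430],None,fx=3.6,fy=3.6,interpolation=cv2.INTER_CUBIC);b=cv2.resize(s['frame'][260:370,275:385],None,fx=3.6,fy=3.6,interpolation=cv2.INTER_CUBIC)
im=np.zeros((396,792,3),np.uint8); im[:360,:396]=a; im[:,396:]=b; cv2.imwrite('pics/c6.png',im)
E
```

```text
time_s: 9.67
tool_pos: [0.4372, -0.2659, 0.2511]
orientation: [2.478, 1.928, 0.0]
ft_force: [0.9, -0.0, 1.0]
width: 0.743
time_s: 10.08
tool_pos: [0.4345, -0.2615, 0.1316]
orientation: [-2.473, -1.925, 0.003]
ft_force: [-0.7, 0.7, 0.6]
width: 0.702
10.0833 [ 0.4345 -0.2615  0.1316] [-2.473 -1.925  0.003] [-0.68  0.37  1.83  0.    0.94 -2.  ] [-0.7  0.7  0.6] 0.702
shift mm [-5.2  1.8 83.6] toolx yaw deg 75.8
[[330.33157879 322.21873073]] [[375.80418749 268.54993833]]
```

View pics/c6.png

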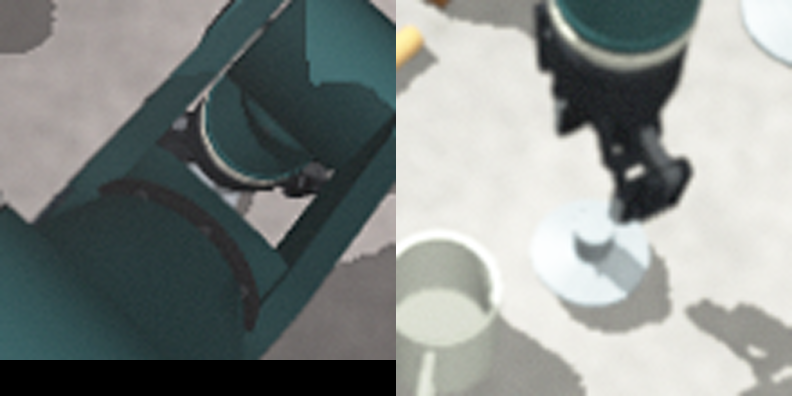

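```bash

python3 -m creep '60 -1 0 20 0;60 -2 0 40 0;60 -2 0 50 0;60 -2 0 50 0;60 -2 0 50 0'
python3 - <<'E'
from h import *
st(); to([.4345,-.2665,.048])
E
```

```text
time_s: 10.6
tool_pos: [0.4369, -0.2659, 0.0864]
orientation: [2.478, 1.93, 0.0]
ft_force: [0.0, -0.0, 0.1]
width: 0.703
10.6 [ 0.4369 -0.2659  0.0864] [2.478 1.93  0.   ] [-0.68  0.45  1.87 -0.    0.83 -2.01] [ 0.  -0.   0.1] 0.703
shift mm [-1.2 -2.2 38.4] toolx yaw deg 75.8
```

```bash

python3 -m creep '60 -1 -2 12 0;60 -1 -2 24 0;60 -1 -2 33 0;60 -1 -2 38 0;60 -1 -2 38 0'
python3 -m creep '50 0 0 0 0;44 0 0 0 0;38 0 0 0 0;33 0 0 0 0;29 0 0 0 0'
python3 -m creep '26 0 0 0 0;22 0 0 0 0;15 0 0 0 0;15 0 0 0 0;15 0 0 0 0'
python3 -m creep '15 0 0 0 0;15 0 0 -5 0;15 0 0 -10 0;15 0 0 -20 0;15 0 0 -30 0'
python3 - <<'E'
from h import *
st(); s=snap('side','s7')
b=cv2.resize(s['frame'][260:370,275:385],None,fx=5,fy=5,interpolation=cv2.INTER_CUBIC); cv2.imwrite('pics/c7.png',b)
E
```

```text
time_s: 11.02
tool_pos: [0.434, -0.266, 0.0472]
orientation: [-2.479, -1.93, 0.0]
ft_force: [0.6, 0.2, 0.4]
width: 0.7
time_s: 11.43
tool_pos: [0.4342, -0.2662, 0.0477]
orientation: [2.478, 1.93, 0.0]
ft_force: [-0.2, -0.0, 0.1]
width: 0.337
time_s: 11.85
tool_pos: [0.4342, -0.2662, 0.0478]
orientation: [2.479, 1.93, 0.0]
ft_force: [0.1, 0.9, 6.3]
width: 0.282
time_s: 12.27
tool_pos: [0.4337, -0.2659, 0.0779]
orientation: [-2.478, -1.929, 0.001]
ft_force: [0.6, -0.1, -1.4]
width: 0.286
12.2667 [ 0.4337 -0.2659  0.0779] [-2.478e+00 -1.929e+00  1.000e-03] [-0.69  0.46  1.88 -0.    0.81 -2.01] [ 0.6 -0.1 -1.4] 0.286
```

View pics/c7.png

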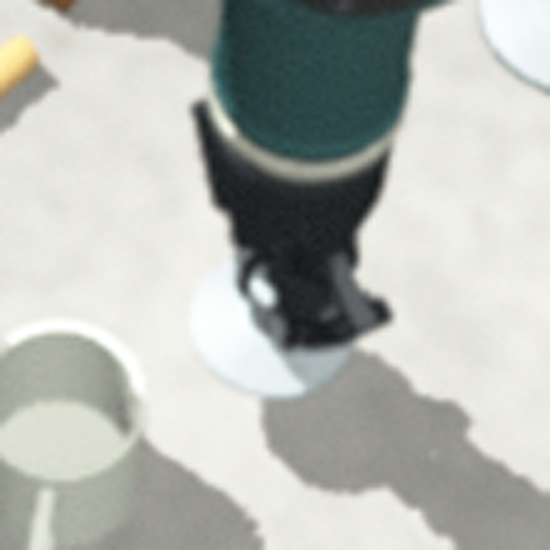

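```bash
python3 - <<'E'
from h import *
circ=lambda c,r,z:np.array([[c[0]+r*np.cos(a),c[1]+r*np.sin(a),z] for a in np.linspace(0,2*np.pi,90)])
s=load('s7'); p=(proj(s,circ((.4337,-.2659),.038,.0495))-[275,260])*5; print('lid rim pred',p.min(0),p.max(0))
t=snap('top','t8'); s=snap('side','s8'); ims=[]
for d,(x,y) in((t,(235,185)),(s,(235,145))):
    S=4.5; im=cv2.resize(d['frame'][y:y+88,x:x+88],None,fx=S,fy=S,interpolation=cv2.INTER_CUBIC)
    for c,r,z,k in (((.5305,.017),.029,.164,(255,255,0)),((.5292,.0153),.052,.052,(0,255,0))):
        q=((proj(d,circ(c,r,z))-[x,y]+.5)*S).astype(int); print(q.min(0),q.max(0)); cv2.polylines(im,[q],True,k,1)
    ims.append(im)
cv2.imwrite('pics/c8.png',np.hstack(ims))
E
```

```text
lid rim pred [190.20874364 246.22775771] [356.13614779 395.8260434 ]
[137  98] [237 196]
[107 109] [274 272]
[150 208] [257 289]
[116 307] [295 449]
```

View pics/c8.png

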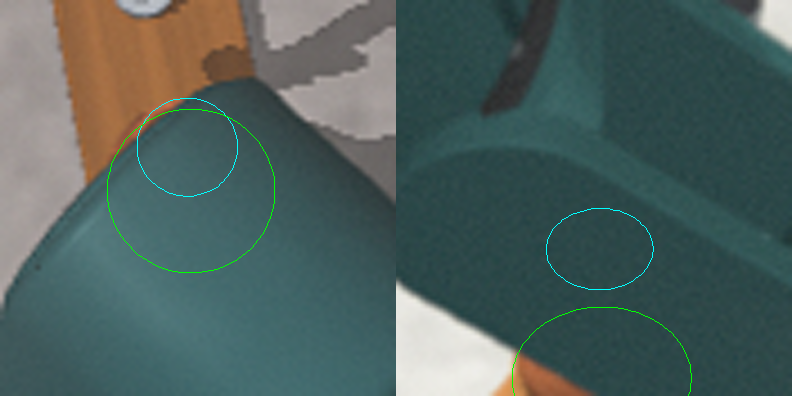

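```bash

python3 -m creep '15 0 0 -25 0;15 0 0 -65 0;15 0 0 -105 0;15 0 0 -145 0;15 0 0 -182 0'
python3 -m creep '15 20 2 0 0;15 50 5 0 0;15 85 8 0 0;15 120 11 0 0;15 160 14 0 0'
python3 -m creep '15 35 3 0 0;15 70 6 0 0;15 100 8 0 0;15 125 9 0 0;15 137 10 0 0'
python3 -m creep '15 0 0 0 0;15 0 0 0 0;15 0 0 0 0;15 0 0 0 0;15 0 0 0 0'
python3 - <<'E'
from h import *
st(); to([.5295,.0165,.26])
circ=lambda c,r,z:np.array([[c[0]+r*np.cos(a),c[1]+r*np.sin(a),z] for a in np.linspace(0,2*np.pi,90)])
s=snap('side','s9');S=5.5;x,y=225,110
im=cv2.resize(s['frame'][y:y+105,x:x+105],None,fx=S,fy=S,interpolation=cv2.INTER_CUBIC); cv2.imwrite('pics/c9.png',im)
T=ctrl.observe()['tool_pos']
for c,r,z in (((.5295,.0165),.029,.164),((.5295,.0165),.048,.073),(T[:2],.038,T[2]-.0478+.0195)):
    q=(proj(s,circ(c,r,z))-[x,y]+.5)*S; print(q.min(0),q.max(0))
E
```

```text
time_s: 12.83
tool_pos: [0.4336, -0.2658, 0.2614]
orientation: [2.479, 1.93, -0.0]
ft_force: [1.2, -0.6, -1.6]
width: 0.283
time_s: 13.25
tool_pos: [0.4867, -0.1135, 0.2592]
orientation: [2.48, 1.928, -0.001]
ft_force: [0.8, 0.2, -2.5]
width: 0.287
time_s: 13.67
tool_pos: [0.5303, 0.0189, 0.259]
orientation: [-2.476, -1.932, -0.001]
ft_force: [-0.5, 0.9, -2.2]
width: 0.282
time_s: 14.08
tool_pos: [0.5298, 0.0148, 0.2593]
orientation: [2.48, 1.928, -0.001]
ft_force: [-0.2, 0.2, -1.0]
width: 0.284
14.0833 [0.5298 0.0148 0.2593] [ 2.480e+00  1.928e+00 -1.000e-03] [-0.1   0.25  1.65 -0.    1.25 -1.42] [-0.2  0.2 -1. ] 0.284
shift mm [ 1.6 -0.7 -0.8] toolx yaw deg 75.7
[237.76474075 449.1140854 ] [368.31317013 548.55727142]
[202.5355173  544.87928485] [407.18344498 706.57497016]
[215.5088979  333.24805424] [393.93509176 465.04299088]
```

View pics/c9.png

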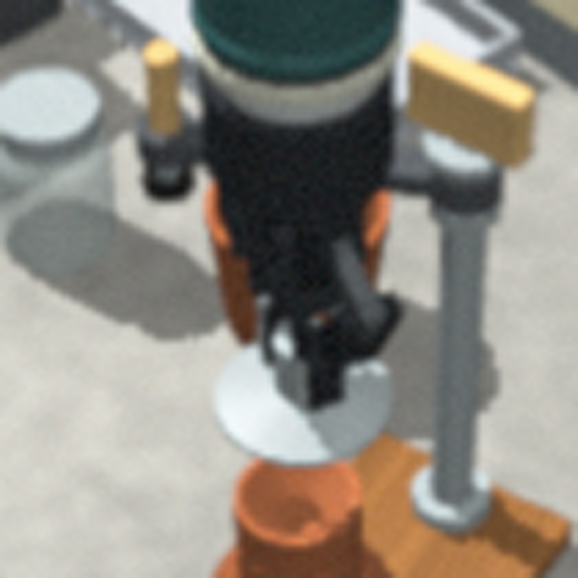

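```bash

python3 -m creep '15 2 -1 12 0;15 2 -1 25 0;15 2 -1 38 0;15 2 -1 48 0;15 2 -1 55 0'
python3 -m creep '15 0 0 1 0;15 0 0 2 0;15 0 0 3 0;15 0 0 4 0;15 0 0 4 0'
python3 -m creep '15 0 0 .5 0;15 0 0 1 0;15 0 0 1.5 0;15 0 0 2 0;15 0 0 2 0'
```

```text
time_s: 14.55
tool_pos: [0.5291, 0.0177, 0.2033]
orientation: [-2.479, -1.928, 0.002]
ft_force: [-0.1, 0.3, -2.2]
width: 0.29
time_s: 14.97
tool_pos: [0.5299, 0.0181, 0.2007]
orientation: [2.478, 1.93, 0.001]
ft_force: [-0.3, 0.2, -1.9]
width: 0.278
time_s: 15.38
tool_pos: [0.5295, 0.0182, 0.1982]
orientation: [-2.479, -1.93, 0.0]
ft_force: [1.0, -0.3, -1.7]
width: 0.286
```

```bash

python3 -m creep '15 0 0 .5 0;15 0 0 1 0;15 0 0 1.5 0;15 0 0 1.5 0;15 0 0 1.5 0'
python3 -m creep '15 0 0 .5 0;15 0 0 1 0;15 0 0 1 0;15 0 0 1 0;15 0 0 1 0'
```

```text
time_s: 15.8
tool_pos: [0.5297, 0.0181, 0.1968]
orientation: [2.479, 1.93, 0.0]
ft_force: [0.2, 0.5, -1.2]
width: 0.284
time_s: 16.22
tool_pos: [0.53, 0.0181, 0.1962]
orientation: [2.478, 1.929, 0.001]
ft_force: [-0.4, 1.0, 4.0]
width: 0.283
```

Contact came at z 0.196, as expected for a seated lid. I'll release, retreat upwards and look.

```bash

python3 -m creep '27 0 0 0 0;29 0 0 0 0;32 0 0 0 0;40 0 0 0 0;55 0 0 0 0'
python3 -m creep '60 0 0 0 0;60 0 0 -5 0;60 0 0 -20 0;60 0 0 -45 0;60 0 0 -75 0'
python3 -m creep '60 0 -20 -30 0;60 0 -50 -50 0;60 0 -85 -60 0;60 0 -120 -60 0;60 0 -120 -60 0'
python3 - <<'E'
from h import *
st()
circ=lambda c,r,z:np.array([[c[0]+r*np.cos(a),c[1]+r*np.sin(a),z] for a in np.linspace(0,2*np.pi,90)])
S=5;ims=[]
for n,x,y in(('top',195,135),('side',230,110)):
    s=snap(n,n+'10')
    im=cv2.resize(s['frame'][y:y+120,x:x+80],None,fx=S,fy=S,interpolation=cv2.INTER_CUBIC);ims.append(im)
    for c,r,z in (((.529,.017),.038,.1685),((.5292,.0153),.048,.073)):
        q=(proj(s,circ(c,r,z))-[x,y]+.5)*S; print(n,q.min(0),q.max(0))
cv2.imwrite('pics/c10.png',np.hstack(ims))
E
```

```text
time_s: 16.63
tool_pos: [0.5295, 0.0181, 0.1956]
orientation: [-2.479, -1.93, 0.001]
ft_force: [-0.6, 0.1, 0.1]
width: 0.593
time_s: 17.05
tool_pos: [0.5283, 0.0183, 0.2704]
orientation: [-2.477, -1.928, 0.005]
ft_force: [0.8, 0.4, 1.0]
width: 0.705
time_s: 17.47
tool_pos: [0.4071, 0.0489, 0.3314]
orientation: [-2.476, -1.93, 0.003]
ft_force: [-0.4, -0.6, -1.2]
width: 0.701
17.4667 [0.4071 0.0489 0.3314] [-2.476 -1.93   0.003] [-0.05 -0.    1.76  0.    1.39 -1.37] [-0.4 -0.6 -1.2] 0.701
top [334.34359695 342.91725138] [481.43756296 486.15210997]
top [325.15758711 369.02770626] [499.35874897 539.21877516]
side [170.99081218 388.63855196] [326.93008611 507.19696934]
side [160.16755039 496.95045794] [346.31101237 644.10072567]
```

View pics/c10.png

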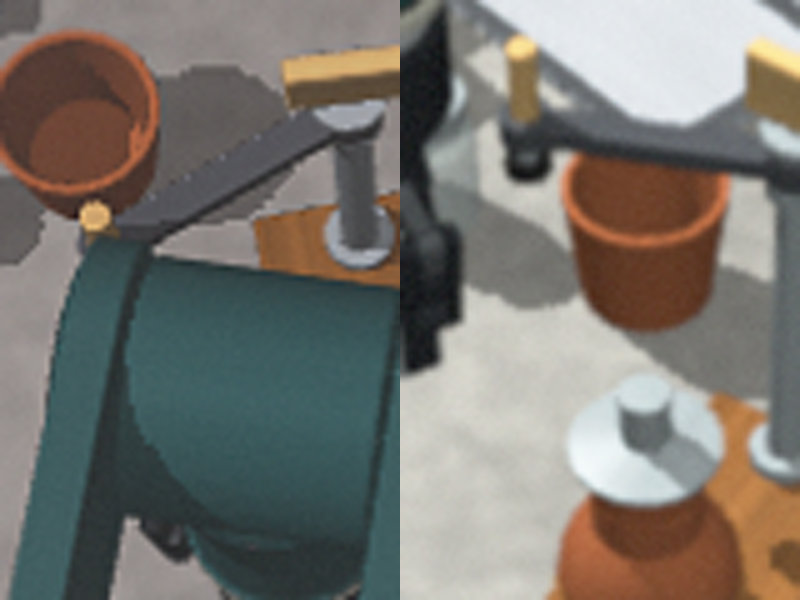

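```bash

python3 -m creep '50 16 14 -14 7;36 32 28 -14 14;36 48 42 -14 21;36 64 56 -14 28;36 80 70 -14 35'
python3 - <<'E'
from h import *
st(); to([.5818,.169,.345])
E
```

```text
time_s: 17.98
tool_pos: [0.503, 0.1084, 0.3447]
orientation: [2.948, 1.085, 0.001]
ft_force: [0.1, 0.5, -0.3]
width: 0.423
17.9833 [0.503  0.1084 0.3447] [2.948e+00 1.085e+00 1.000e-03] [ 0.08  0.16  1.55 -0.    1.43 -0.63] [ 0.1  0.5 -0.3] 0.423
shift mm [99.3  5.  -0.3] toolx yaw deg 40.4
```

```bash

python3 -m creep '36 30 1.5 0 5;36 60 3 0 5;36 85 4 0 5;36 99 5 0 5;36 99 5 0 5'
python3 - <<'E'
from h import *
st(); to([.5818,.169,.278])
t=snap('top','t11'); s=snap('side','s11');print(proj(s,[.5818,.169,.295]))
x,y=215,80;im=cv2.resize(s['frame'][y:y+90,x:x+100],None,fx=5,fy=5,interpolation=cv2.INTER_CUBIC);cv2.imwrite('pics/c11.png',im)
E
```

```text
time_s: 18.4
tool_pos: [0.5825, 0.1704, 0.3436]
orientation: [-2.989, -0.967, -0.001]
ft_force: [0.3, 0.5, -0.3]
width: 0.423
18.4 [0.5825 0.1704 0.3436] [-2.989e+00 -9.670e-01 -1.000e-03] [ 0.17  0.3   1.36  0.    1.48 -0.46] [ 0.3  0.5 -0.3] 0.423
shift mm [-1.5  0.7 65.6] toolx yaw deg 35.9
[[254.14463585 119.07308188]]
```

View pics/c11.png

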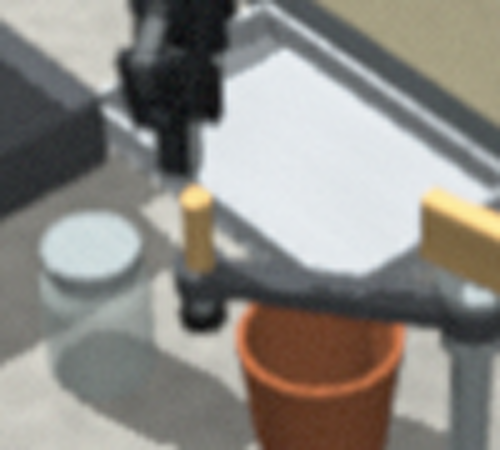

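I've now used all 12 views. The last one shows the near finger at (175,165), matching its projection beside the peg top at (197,195). I'll descend around the peg while watching the force.

```bash

python3 -m creep '36 -1 0 10 0;36 -1 0 20 0;36 -1 0 30 0;36 -1 0 35 0;36 -1 0 35 0'
python3 -m creep '36 0 0 10 0;36 0 0 20 0;36 0 0 28 0;36 0 0 31 0;36 0 0 31 0'
python3 - <<'E'
from h import *
st()
# arc: waypoints for peg along swing, relative shifts in tool axes, two calls each from pose yaw
Pp=np.array([.6630,.0559]); a0=125.6;a1=196.8
T=np.array([.5818,.169])
yaw=np.radians(35.6)
prev=T;
for k,(s0,s1) in enumerate([(0,35),(35,70)]):
    y=np.radians(35.6+s0); X=np.array([np.cos(y),np.sin(y)]);Y=np.array([np.sin(y),-np.cos(y)])
    b=Pp+.14*np.array([np.cos(np.radians(a0+s0)),np.sin(np.radians(a0+s0))])
    for i in range(1,6):
        a=np.radians(a0+s0+(s1-s0)*i/5); p=Pp+.14*np.array([np.cos(a),np.sin(a)])-b; print(np.round([p@X*1000,p@Y*1000,-(s1-s0)*i/5],1))
E
```

```text
time_s: 18.92
tool_pos: [0.5767, 0.1677, 0.3077]
orientation: [-2.989, -0.965, 0.006]
ft_force: [-0.6, 0.9, 0.8]
width: 0.42
time_s: 19.33
tool_pos: [0.5774, 0.1682, 0.2774]
orientation: [-2.989, -0.966, 0.004]
ft_force: [-0.2, -0.4, 0.3]
width: 0.424
19.3333 [0.5774 0.1682 0.2774] [-2.989 -0.966  0.004] [ 0.17  0.34  1.47 -0.    1.34 -0.46] [-0.2 -0.4  0.3] 0.424
[-17.1   1.   -7. ]
[-33.9   4.2 -14. ]
[-50.2   9.3 -21. ]
[-65.7  16.4 -28. ]
[-80.3  25.3 -35. ]
[-17.1   1.   -7. ]
[-33.9   4.2 -14. ]
[-50.2   9.3 -21. ]
[-65.7  16.4 -28. ]
[-80.3  25.3 -35. ]
```

```bash

python3 -m creep '36 -17 1 0 -7;36 -34 4 0 -14;36 -50 9 0 -21;36 -66 16 0 -28;36 -80 25 0 -35'
python3 -m creep '36 -12 1 0 -5;36 -24 2 0 -10;36 -36 5 0 -15;36 -48 9 0 -20;36 -59 13 0 -25'
python3 - <<'E'
from h import *
s=st(); v=s['tool_pos'][:2]-np.array([.663,.0559]); print(np.linalg.norm(v),np.degrees(np.arctan2(v[1],v[0]))%360); to([.529,.0155,.278]); snap('side','s12')
E
```

```text
time_s: 19.75
tool_pos: [0.5276, 0.101, 0.2793]
orientation: [2.554, 1.828, 0.002]
ft_force: [0.3, -0.2, 0.3]
width: 0.42
time_s: 20.17
tool_pos: [0.5211, 0.0407, 0.2794]
orientation: [2.1, 2.335, 0.001]
ft_force: [-0.1, 0.6, -0.0]
width: 0.425
20.1667 [0.5211 0.0407 0.2794] [2.100e+00 2.335e+00 1.000e-03] [-0.05  0.22  1.63  0.    1.29 -1.73] [-0.1  0.6 -0. ] 0.425
0.1427463135892735 186.10468544074092
shift mm [-25.9   5.2   1.4] toolx yaw deg 96.1
```

```bash

python3 -m creep '36 -6 1 0 -3;36 -12 1.5 0 -6;36 -18 2.5 0 -9;36 -23 4 0 -10;36 -28 5.5 0 -10'
python3 -m creep '36 -1 0 0 0;36 -2 0.5 0 0;36 -3 0.5 0 0;36 -4 1 0 0;36 -4 1 0 0'
python3 -m creep '36 -1 0 0 0;36 -2 0.5 0 0;36 -3 0.5 0 0;36 -3 1 0 0;36 -3 1 0 0'
python3 - <<'E'
from h import *
s=st(); v=s['tool_pos'][:2]-np.array([.663,.0559]); print(np.linalg.norm(v),np.degrees(np.arctan2(v[1],v[0]))%360); to([.529,.0155,.278])
E
```

```text
time_s: 20.63
tool_pos: [0.5292, 0.0141, 0.2791]
orientation: [-1.896, -2.505, -0.0]
ft_force: [-0.5, 0.3, -0.2]
width: 0.42
time_s: 21.05
tool_pos: [0.5312, 0.0104, 0.2788]
orientation: [1.895, 2.505, -0.0]
ft_force: [-0.8, 0.9, -0.4]
width: 0.423
time_s: 21.47
tool_pos: [0.5328, 0.0078, 0.2787]
orientation: [-1.895, -2.505, 0.0]
ft_force: [-0.3, 1.4, -0.1]
width: 0.422
21.4667 [0.5328 0.0078 0.2787] [-1.895 -2.505  0.   ] [-0.12  0.23  1.61  0.    1.29 -1.96] [-0.3  1.4 -0.1] 0.422
0.1387764535189565 200.27682267977872
shift mm [ 8.4 -1.6  0.7] toolx yaw deg 105.8
```

Now continue in small steps until the stop shows a clear force.

```bash

python3 -m creep '36 -1 0 0 0;36 -1.5 0 0 0;36 -2 0 0 0;36 -2 0 0 0;36 -2 0 0 0'
python3 -m creep '36 -1 0 0 0;36 -1.5 0 0 0;36 -2 0 0 0;36 -2 0 0 0;36 -2 0 0 0'
```

```text
time_s: 21.88
tool_pos: [0.5332, 0.006, 0.2787]
orientation: [-1.895, -2.505, -0.0]
ft_force: [-1.2, 3.7, 0.5]
width: 0.427
time_s: 22.3
tool_pos: [0.5337, 0.0043, 0.2787]
orientation: [-1.894, -2.505, -0.0]
ft_force: [-1.9, 5.4, 0.3]
width: 0.42
```

```bash

python3 -m creep '36 4 0 0 0;36 8 0 0 0;40 9 0 -15 0;45 9 0 -45 0;50 9 0 -80 0'
python3 -m creep '50 0 0 -12 7;50 0 0 -12 14;50 0 0 -12 21;50 0 0 -12 28;50 0 0 -12 35'
python3 -m creep '50 0 0 0 7;50 0 0 0 14;50 0 0 0 21;50 0 0 0 28;50 0 0 0 35'
python3 -m creep '50 0 0 0 7;50 0 0 0 14;50 0 0 0 21;50 0 0 0 23;50 0 0 0 23'
python3 - <<'E'
from h import *
st(); to([.663,.056,.37])
t=snap('top','t13'); s=snap('side','s13')
# peg (wood yellow) near expected closed location
for d,n in((t,'top'),(s,'side')):
    q=proj(d,[[.529,.0155,.285]])[0]; x,y=q.astype(int); print(n,q.round(1))
    hsv=cv2.cvtColor(d['frame'],cv2.COLOR_BGR2HSV); m=cv2.inRange(hsv,(15,90,120),(32,255,255))
    k,l,stt,c=cv2.connectedComponentsWithStats(m)
    for i in range(1,k):
        if stt[i,4]>15 and abs(c[i]-q).max()<90: print(stt[i],c[i].round(1))
E
```

```text
time_s: 22.72
tool_pos: [0.5308, 0.0122, 0.3581]
orientation: [-1.894, -2.504, 0.004]
ft_force: [0.5, -0.1, 0.7]
width: 0.585
time_s: 23.13
tool_pos: [0.5323, 0.0119, 0.3714]
orientation: [2.564, 1.81, 0.001]
ft_force: [-0.4, -0.5, 0.2]
width: 0.586
time_s: 23.55
tool_pos: [0.5323, 0.012, 0.3711]
orientation: [2.99, 0.956, 0.002]
ft_force: [-0.5, 0.8, 0.6]
width: 0.586
time_s: 23.97
tool_pos: [0.5322, 0.012, 0.3712]
orientation: [3.121, 0.348, 0.002]
ft_force: [-0.2, -0.5, -0.1]
width: 0.586
23.9667 [0.5322 0.012  0.3712] [3.121e+00 3.480e-01 2.000e-03] [-0.11  0.17  1.47 -0.    1.5  -0.33] [-0.2 -0.5 -0.1] 0.586
shift mm [137.3 -14.1   1.3] toolx yaw deg 12.7
top [276.3 206.2]
[293 255  18  66 478] [301.1 292.4]
side [279.2 165.8]
[299 119  23  21 279] [310.3 128.6]
[275 159   8  18 107] [278.6 167.3]
[305 218   8   6  18] [308.6 219.8]
```

```bash

python3 -m creep '50 30 -3 0 0;50 65 -6 0 0;50 100 -10 0 0;50 125 -13 0 0;50 137 -14 0 0'
python3 -m creep '50 0 0 5 0;50 0 0 20 0;50 0 0 35 0;50 0 0 42 0;50 0 0 42 0'
python3 - <<'E'
from h import *
st(); to([.663,.056,.291])
s=snap('side','s14')
E
```

```text
time_s: 24.48
tool_pos: [0.6651, 0.0575, 0.3701]
orientation: [3.121, 0.354, 0.002]
ft_force: [0.6, -0.8, -0.8]
width: 0.585
time_s: 24.9
tool_pos: [0.6602, 0.0562, 0.3266]
orientation: [-3.122, -0.351, 0.007]
ft_force: [-0.6, 0.3, -0.1]
width: 0.584
24.9 [0.6602 0.0562 0.3266] [-3.122 -0.351  0.007] [-0.02  0.4   1.25 -0.    1.49 -0.24] [-0.6  0.3 -0.1] 0.584
shift mm [ 2.8  0.8 35.6] toolx yaw deg 12.8
```

```bash

python3 -m creep '50 0 0 12 0;50 0 0 24 0;50 0 0 32 0;50 0 0 35 0;50 0 0 35 0'
python3 -m creep '45 0 0 0 0;40 0 0 0 0;35 0 0 0 0;30 0 0 0 0;26 0 0 0 0'
python3 -m creep '24 0 0 0 0;22 0 0 0 0;20 0 0 0 0;18 0 0 0 0;17 0 0 0 0'
python3 -m creep '16 0 0 0 0;15 0 0 0 0;14 0 0 0 0;13 0 0 0 0;13 0 0 0 0'
```

```text
time_s: 25.37
tool_pos: [0.6613, 0.0565, 0.2923]
orientation: [-3.122, -0.35, 0.004]
ft_force: [-0.5, -0.4, -0.1]
width: 0.589
time_s: 25.78
tool_pos: [0.6623, 0.0565, 0.2942]
orientation: [3.122, 0.35, 0.001]
ft_force: [-0.1, -0.6, -0.6]
width: 0.309
time_s: 26.2
tool_pos: [0.6646, 0.057, 0.2944]
orientation: [-3.122, -0.35, -0.009]
ft_force: [7.5, 2.5, -1.5]
width: 0.203
time_s: 26.62
tool_pos: [0.6659, 0.0573, 0.2946]
orientation: [-3.121, -0.35, -0.013]
ft_force: [11.4, 2.9, -3.2]
width: 0.159
```

```bash

python3 -m creep '13 1 0 0 0;13 2 0 0 0;13 3 0 0 0;13 3 0 0 0;13 3 0 0 0'
python3 -m creep '13 1 0 0 0;13 1 0 0 0;13 1 0 0 0;13 1 0 0 0;13 1 0 0 0'
```

```text
time_s: 27.03
tool_pos: [0.6661, 0.0574, 0.2945]
orientation: [-3.122, -0.35, -0.004]
ft_force: [5.2, 1.0, 3.2]
width: 0.159
time_s: 27.45
tool_pos: [0.6661, 0.0574, 0.2945]
orientation: [3.122, 0.35, 0.001]
ft_force: [2.3, 0.8, 4.7]
width: 0.158
```

```bash

python3 -m creep '13 0 0 0 4;13 0 0 0 9;13 0 0 0 14;13 0 0 0 19;13 0 0 0 24'
python3 - <<'E'
from h import *
s=st();print(s['wrist_torque'])
E
```

```text
time_s: 27.87
tool_pos: [0.666, 0.0574, 0.2945]
orientation: [3.126, -0.312, 0.001]
ft_force: [1.0, 1.0, 5.7]
width: 0.16
27.8667 [0.666  0.0574 0.2945] [ 3.126e+00 -3.120e-01  1.000e-03] [-0.02  0.42  1.29 -0.    1.43  0.18] [1.  1.  5.7] 0.16
[ 0.19742099 -0.31850426  0.06753737]
```

```bash

python3 -m creep '13 0 0 0 5;13 0 0 0 10;13 0 0 0 15;13 0 0 0 20;13 0 0 0 25'
python3 -m creep '13 0 0 0 5;13 0 0 0 10;13 0 0 0 15;13 0 0 0 20;13 0 0 0 25'
python3 - <<'E'
from h import *
s=st();print(s['wrist_torque'])
E
```

```text
time_s: 28.28
tool_pos: [0.6658, 0.0575, 0.2945]
orientation: [2.984, -0.981, 0.0]
ft_force: [1.3, 1.5, 6.1]
width: 0.163
time_s: 28.7
tool_pos: [0.6656, 0.0577, 0.2945]
orientation: [-2.701, 1.604, 0.0]
ft_force: [1.1, 1.0, 6.8]
width: 0.159
28.7 [0.6656 0.0577 0.2945] [-2.701  1.604  0.   ] [-0.02  0.42  1.29  0.    1.43  1.05] [1.1 1.  6.8] 0.159
[ 0.33169519 -0.13690044  0.09395213]
```

```bash

python3 -m creep '13 0 0 0 3;13 0 0 0 6;13 0 0 0 9;13 0 0 0 11;13 0 0 0 12'
python3 - <<'E'
from h import *
s=st();print(s['wrist_torque'])
E
python3 -m creep '13 0 0 0 1;13 0 0 0 2;13 0 0 0 3;13 0 0 0 3;13 0 0 0 3'
python3 - <<'E'
from h import *
s=st();print(s['wrist_torque'])
E
```

```text
time_s: 29.12
tool_pos: [0.6656, 0.0578, 0.2945]
orientation: [-2.521, 1.874, 0.0]
ft_force: [1.5, 1.8, 6.3]
width: 0.161
29.1167 [0.6656 0.0578 0.2945] [-2.521  1.874  0.   ] [-0.02  0.42  1.29  0.    1.43  1.26] [1.5 1.8 6.3] 0.161
[ 0.35632562 -0.16348785  0.11612488]
time_s: 29.53
tool_pos: [0.6654, 0.0577, 0.2946]
orientation: [2.474, -1.936, -0.0]
ft_force: [1.1, 1.9, 5.9]
width: 0.161
29.5333 [0.6654 0.0577 0.2946] [ 2.474 -1.936 -0.   ] [-0.02  0.42  1.29 -0.    1.43  1.31] [1.1 1.9 5.9] 0.161
[ 0.24272653 -0.07630273  0.88793045]
```

The z torque jumped to 0.89 N m after 89°, so the cam is at its stop. Release and retreat.

```bash

python3 -m creep '13 0 0 0 -1;13 0 0 0 -2;16 0 0 0 -2;25 0 0 0 -2;40 0 0 0 -2'
python3 -m creep '45 0 0 0 0;45 0 0 -10 0;45 0 0 -35 0;45 0 0 -65 0;45 0 0 -95 0'
python3 -m creep '45 -40 0 0 0;45 -80 0 0 0;45 -120 0 0 0;45 -160 0 0 0;45 -200 0 0 0'
python3 - <<'E'
from h import *
st()
t=snap('top','t15'); s=snap('side','s15')
circ=lambda c,r,z:np.array([[c[0]+r*np.cos(a),c[1]+r*np.sin(a),z] for a in np.linspace(0,2*np.pi,90)])
for d,n in((t,'top'),(s,'side')):
    hsv=cv2.cvtColor(d['frame'],cv2.COLOR_BGR2HSV); m=cv2.inRange(hsv,(15,90,120),(32,255,255))
    k,l,stt,c=cv2.connectedComponentsWithStats(m); print(n,'peg pred',proj(d,[.529,.0155,.271]).round(1),'cam ctr/ends',proj(d,[[.665,.057,.29],[.665-.03,.057-.009,.308],[.665+.03,.057+.009,.308]]).round(1).tolist())
    for i in range(1,k):
        if stt[i,4]>30: print(stt[i],c[i].round(1))
    m=cv2.inRange(hsv,(0,110,60),(12,255,255)); x,y=proj(d,[.529,.016,.08])[0].astype(int)
    b=m[y-40:y+40,x-40:x+40]; b=np.argwhere(b); print('pot px',b.min(0)+[y-40,0],b[:,1].min()+x-40,b[:,1].max()+x-40) if len(b) else None
E
```

```text
time_s: 29.95
tool_pos: [0.6648, 0.0572, 0.2929]
orientation: [2.504, -1.894, -0.003]
ft_force: [0.5, 0.3, 0.4]
width: 0.421
time_s: 30.37
tool_pos: [0.6653, 0.0573, 0.3898]
orientation: [2.504, -1.894, -0.002]
ft_force: [0.3, -0.1, -0.2]
width: 0.528
time_s: 30.78
tool_pos: [0.6108, 0.2512, 0.3897]
orientation: [-2.505, 1.896, -0.001]
ft_force: [0.2, -0.2, -0.0]
width: 0.524
30.7833 [0.6108 0.2512 0.3897] [-2.505e+00  1.896e+00 -1.000e-03] [ 0.29  0.37  1.16 -0.    1.62  1.58] [ 0.2 -0.2 -0. ] 0.524
top peg pred [[276.4 207.6]] cam ctr/ends [[264.3, 150.3], [266.7, 159.7], [261.6, 135.8]]
[259 136  10  24 117] [263.7 147.4]
[543 143  17  12 139] [549.7 148.3]
[ 468  173   89  129 5363] [508.7 239.3]
[272 203   6   9  37] [274.4 206. ]
[293 255  18  66 479] [301.  292.6]
pot px [184  12] 248 299
side peg pred [[279.3 170. ]] cam ctr/ends [[310.4, 128.2], [304.0, 130.0], [317.0, 115.3]]
[40 35 15  8 37] [46.6 38.2]
[302 116  17  26 226] [309.9 128.6]
[ 363  154  152  105 1643] [439.7 206. ]
[275 163   8  18 110] [278.5 171.1]
[224 268  58  51 492] [250.4 294.5]
[ 417  315  143  105 3638] [490.9 375. ]
[543 400  17  20 227] [550.5 410. ]
pot px [208  23] 262 297
```

```bash
python3 - <<'E'
from h import *
a=load('side10')['frame'];b=load('s15')['frame'];b0=load('s14')['frame']
for n,(x0,x1,y0,y1) in {'lid':(262,298,193,213),'pot':(258,302,212,240),'board':(285,335,195,215)}.items():
    T=cv2.resize(a[y0:y1,x0:x1],None,fx=4,fy=4,interpolation=cv2.INTER_CUBIC)
    W=cv2.resize(b[y0-6:y1+6,x0-6:x1+6],None,fx=4,fy=4,interpolation=cv2.INTER_CUBIC)
    r=cv2.matchTemplate(W,T,cv2.TM_CCOEFF_NORMED); _,v,_,l=cv2.minMaxLoc(r); print(n,round(v,3),(l[0]-24)/4,(l[1]-24)/4)
o=load('top0')['frame'];p=load('side0')['frame']
for n,f,q,(x,y) in [('mug',b,p,(286,347)),('panlid',b,p,(390,262)),('jar',b,p,(233,135)),('flower',b,p,(279,160)),('stone',b,p,(212,250)),('spoon',b,p,(252,293)),('basin',b,p,(437,298))]:
    print(n,np.abs(f[y-15:y+15,x-15:x+15].astype(int)-q[y-15:y+15,x-15:x+15]).mean().round(1))
E
```

```text
lid 0.994 -0.25 0.25
pot 0.995 0.0 0.25
board 0.994 0.0 0.0
mug 4.0
panlid 38.8
jar 3.9
flower 13.5
stone 5.0
spoon 4.6
basin 26.7
```

```bash
python3 - <<'E'
from h import *
for f in('top0','t15','side0','s15'):
    h=cv2.cvtColor(load(f)['frame'],cv2.COLOR_BGR2HSV); m=cv2.inRange(h,(0,200,60),(5,255,255))|cv2.inRange(h,(175,200,60),(180,255,255))
    k,l,s,c=cv2.connectedComponentsWithStats(m); i=1+np.argmax(s[1:,4]); print(f,s[i],c[i])
for A,B,(x,y) in(('top0','t15',(366,183)),('side0','s15',(390,262))):
    a=load(A)['frame'];b=load(B)['frame']
    T=a[y-10:y+10,x-10:x+10]; r=cv2.matchTemplate(b[y-30:y+30,x-30:x+30],T,cv2.TM_CCOEFF_NORMED); print(A,cv2.minMaxLoc(r)[1],np.array(cv2.minMaxLoc(r)[3])-20)
E
```

```text
top0 [ 400  165   50   53 1663] [428.0288635  189.82020445]
t15 [ 400  165   50   52 1333] [424.60015004 189.24231058]
side0 [ 405  285   65   42 1733] [435.44777842 306.19272937]
s15 [ 405  283   65   44 1693] [433.95865328 306.26284702]
top0 0.7837029695510864 [0 0]
side0 0.7923043966293335 [-1  1]
```

The bystanders haven't moved: the differences come from shadows, and the outlines match. Handing in.

```bash
python3 - <<'E'
from h import *
st(); print(ctrl.job_done())
E
```

```text
30.8833 [0.6092 0.2556 0.3896] [-2.51   1.886  0.003] [0.29 0.37 1.16 0.   1.62 1.58] [ 0.3 -0.9  0.8] 0.53
the job is handed in; nothing more can be done
None
```

The pot is in the dish, the lid is in its mouth, the arm is swung in and the cam is turned fully on. I handed the job in at 30.9 s of the 72 s allowed.

**Pot:** It first touched the dish about 5 mm too high, with a sideways force. I moved it about 3.5 mm and it came down to its expected height. In the pictures it stood upright in the dish.

**Lid:** It seated at the expected height with about 4 N and lined up with the pot's mouth in the side view.

**Arm:** I pushed the peg until the force built up to about 5 N at the stop. The final pictures place the peg over the dish.

**Cam:** I turned it 89° until the torque jumped to 0.9 N m at the stop. In the final pictures the peg had dropped in the image after clamping. The bar lies along the board.

**Final checks:** The lid and pot moved no more than 0.25 pixel (about 0.5 mm) when clamped, and the gripper was clear with no load on it.
- **Bystanders:** The basin's outline and the pan lid's position are unchanged. They differed in brightness, which I put down to shadows. The mug, jar, stone and spoon patches barely changed. The flower pot's patch changed a little more (13.5 against 4 to 5), and I did not check that one further.
- **Rubber foot:** I could not measure its force on the lid directly. I infer it from the cam being at its stop and the arm having come down.

I used up all 12 picture views before the arm swing. The checks after that came from forces and image measurements, not from looking at pictures.

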